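# Clamp the glued bentwood band

## Robot

A 6-joint arm with a two-finger parallel gripper is mounted at the origin on the work surface. World frame = base frame: x ahead of the robot, y to its left, z up, the work surface at z = 0. Lengths are in mm, angles in rad, forces in N, time in s.
With the tool pointing down it reaches from about 325 to 775 mm from the base axis. Payload 5.5 kg.
Tool frame: the origin (TCP) lies at the very end of the fingers, on their centre line; the grasp point (between the pads) lies 19 mm behind it; z points along the fingers, y is the line along which they close (so a half turn about z gives the same grasp; the last joint's range is limited). The gripper opens to 85 mm and grips with 20 to 120 N. Pads are 22 mm wide; open, the fingers measure 114 mm over their backs; the gripper's body (76 mm by 85 mm) begins 54 mm behind the grasp point. The pads swing forward as they close: fully open they stand 13 mm farther back than shut.
Start: joints at [-1.278, 0.091, 1.231, -0, 1.82, -0.057], TCP at [205.626, -563.679, 231.275] pointing down, gripper open.
Joint ranges: [-2.87, 2.87], [-0.86, 2.18], [0.17, 2.46], [-1.51, 4.65], [0.06, 2.69], [-2.65, 2.65]. Speed limits (rad/s): [2.57, 2.57, 3.01, 3.14, 3.14, 3.14].

## Interface

Orientations are given as a unit quaternion [x, y, z, w].
In Python, from plant import ctrl gives the robot as it stands.
- The arm moves only by the tool move_arm, never from a script. Its argument "plan" is one flat list of numbers, 5 for each row, row after row: the shift along the tool's x, y, z in m, then the turn about the tool's z in degrees, then the closure, from 0 (fully open) to 1 (shut). In form: [x, y, z, spin, hand, x, y, z, spin, hand, ...]. A call has 1 to 5 rows; each row is the pose to reach, as a shift and turn from the pose commanded when the call began, along the tool's axes at that moment; what a row does not reach only later rows make up. A row lasts 1/10 s, in which the tool goes at most 50 mm and 8.59 degrees, less where a joint would pass 70% of its speed; a pose out of reach is approached as far as the arm can. A call with a gripper value outside its range is refused whole. The fingers move at their own pace and stop on an object; "grip_force" is the grip in N (left out, the last holds). Time passes only in rows, so rows that repeat a pose let the fingers close. It gives the time, the measured TCP pose, the force, the opening and the grip force at its end, in the units of the state.
- ctrl.observe(): the state, without advancing time (a new reading comes with each control period).
- ctrl.snapshot(name): name is "scene" or "top" or "wrist"; returns the picture (384x512x3 uint8, red, green, blue); there is no depth.
- ctrl.get_calibration(name): a dict with "K" (3x3 intrinsics, pixels), "pose" (4x4, takes a point from camera to world coordinates). Camera axes: x right, y down, z forward; pixel columns grow to the right and rows downward; lengths in mm; the calibration is good to about 2 mm. The wrist camera is an equidistant fisheye: a pixel r from the principal point sees the ray r / f radians off the axis. A picture is of the moment at which its call begins: read the wrist's pose just before it. get_calibration takes no time and is no camera call; for the wrist camera it gives the pose at the moment of the call.
- ctrl.sign_off(): hands the job in; it is judged then, once.
The state is a dict: "t": time; "joint_positions": joint angles; "joint_velocities": joint speeds; "tau": joint torques, N m; "tcp_pos": TCP position; "tool_rot": TCP orientation; "contact_force": force on the tool from outside, world axes, zero at the start; "ft_torque": the same for the moment, N m; "finger_gap": opening from 0.0 (shut) to 1.0 (fully open); "finger_force": force on a finger pad.
Only numpy, scipy, OpenCV 4.12 (cv2) and the standard library are available. Lean on these libraries where they do the work, as an engineer would, in place of code of your own. Each camera call takes 0.05 s, during which the arm holds its last target. There are 200 camera calls.

## Task

A wooden band with a glued joint sits on the round former of the bench press, and a tin has been left standing on the press's base plate in front of the lever. First lift the tin off and stand it upright on the bench beside the press without knocking it over; then flip the safety catch right over to its open side; only then pull the lever towards the robot all the way home and keep holding it there. The lever springs back if let go, so finish while holding it; leave the hoop, the glue bottle and the mallet where they are.

Things in the scene. Friction and masses are not known exactly. Their poses are not given: they have to be found in the camera images.
- press: Grey press fixed to the bench. Origin: on the bench under it; x away from the robot, y left, z up; yaw varies. Base plate 20 mm thick, x -135 to +225, y -100 to +100 mm. Former with wooden band at x +168: 110 mm across, 105 mm high. Cheeks at the lever pivot 65 mm high. Catch hinge post at x -10, y +66, 78 mm high; rest under the catch bar at y -26. A low ram closes on the band with the lever.
- lever (a joint): Lever angle, rad: 0 at rest, leaning 0.35 from vertical away from the robot; grows as its top is pulled towards the robot and down; hard stop (home) at 1.2, leaning 0.85 towards the robot. A spring drives it back to 0: 2 to 8 N at the crossbar. The shut catch stops it within 0.1 rad.
- lever_bar (a point): Centre of the lever's crossbar: level dark wooden bar along the press's y, 24 mm thick, 134 mm long, on a 14 mm square steel shaft, 180 mm from the pivot; 209 mm above the bench at rest, 159 mm when home. Left and right of the shaft 60 mm of bar is free to grip from above (closing along the press's x) or to hook from behind. The bar turns with the lever.
- lever_pivot (a point): Pivot axis of the lever (along the press's y), 40 mm above the bench, at press x +30, y 0.
- catch (a joint): Catch angle, rad: 0 shut, its bar level across in front of the lever shaft; grows as its free (right) end is lifted and swung up and over to the left; hard stop at 2.6 (open). Its own weight (about 0.7 N at the tab) keeps it shut below about 1.45 and drops it open to the stop beyond.
- catch_tab (a point): Centre of the upright steel tab on the catch bar's free right end: 10 mm thick (press's x), 24 mm wide (y), 38 mm tall; when shut 103 mm above the bench, 105 mm right of and 22 mm above the hinge. Pinch it from above, closing along the press's x; it swings in the plane across the press at x -10. Bar 10 mm square; a nose block in its middle (26 mm wide) reaches back 44 mm to the lever shaft.
- catch_hinge (a point): Hinge axis of the catch (along the press's x), 81 mm above the bench, at press x -10, y +60.
- tin_mid (a point): Centre (half-way up) of the closed plain metal tin, upright, 60 mm in diameter, 140 mm tall, about 0.3 kg; it stands on the press's 20 mm base plate in front of the catch and the lever, so its centre starts 90 mm above the bench (70 mm when it stands on the bench).
- hoop_mid (a point): Centre of a loose bentwood hoop lying flat on the bench, 120 mm outside diameter, 50 mm high. Bystander, leave alone.
- glue_mid (a point): Centre of a white glue bottle standing on the bench, 62 mm in diameter, 170 mm tall. Bystander, leave alone.
- mallet_mid (a point): Point on the handle of a wooden mallet lying on the bench, 28 mm up; x points along the handle to the head. The head (55 x 100 x 55 mm, centred 85 mm ahead) lies away from the robot, the handle reaches 140 mm behind. Bystander, leave alone.
Not all that is in view belongs to the job. What is shaped like the part that bears tin_mid but black or green is not meant.

How it is judged (in metres and radians):
On the way, in this order (a step that is already met when the one before it is completed fails the run):
1. the tin stands upright on the bench, off the press, let go (height (world z) of tin_mid between 0.064 and 0.076 m and angle between tin_mid's own z axis and vertical below 0.15 rad and contact force between tin and the fingers below 0.1 N and contact force between tin and press below 0.1 N), for 0.2 s.
2. the catch is flipped over to its open side while the lever is still at rest (value of joint catch above 2 rad and value of joint lever below 0.15 rad), for 0.2 s.
At the end, for the whole second after the job is handed in: Fingers hold the lever (over 1 N) above 1.08 of 1.2 rad; catch open beyond 2.0 rad; tin at rest, upright within 0.15 rad on the bench, off the press, not held; hoop, glue bottle and mallet within 30 mm of their starts (all of step 1 and value of joint lever above 1.08 rad and contact force between lever and the fingers above 1 N and contact force between lever and tin below 0.1 N and value of joint catch above 2 rad and linear speed of tin below 0.02 m/s and not (distance of any of hoop_mid, glue_mid, mallet_mid from where it was at the start of the episode above 0.03 m)); the arm keeps its last pose, push and grip.
It fails at once if the lever is pulled while the catch is not open (value of joint lever above 0.2 rad and value of joint catch below 1.6 rad).
It fails at once if the tin is knocked over (angle between tin_mid's own z axis and vertical above 0.6 rad).
It fails at once if a bystander is moved (distance of any of hoop_mid, glue_mid, mallet_mid from where it was at the start of the episode above 0.03 m).
It also fails if it takes over 72 s, if anything falls off the work surface, if the arm or the gripper's body presses on something with over 40 N, if the wrist force passes 120 N, or if a joint passes its speed limit or range.

## Working session

There is one attempt and no reset: what is moved stays moved. The work goes in short steps, Python scripts to look and compute and a tool call to move; the robot and the scene stay as the last step left them, time stands still between calls to the robot, and variables do not carry over. Pictures are saved under pics/ and viewed, at most 10 in all, crops included, and the job is handed in when it is done.

Besides the shell and the picture viewer there is one more tool, called by a JSON object that holds its "api" and its "payload". move_arm: Moves the arm, as the interface text tells. Its arguments: {"type":"object","properties":{"plan":{"type":"array","items":{"type":"number"}},"grip_force":{"type":"number"}},"required":["plan"]}

```bash
mkdir -p pics
python3 - <<'E'
from plant import ctrl
import cv2, numpy as np
for n in("scene","top"):
    im=ctrl.snapshot(n); cv2.imwrite(f"pics/{n}0.png",im[:,:,::-1]); c=ctrl.get_calibration(n)
    print(n,np.round(c["K"],1).tolist(),np.round(c["pose"],3).tolist())
s=ctrl.observe(); print(s)
E
```

```text
scene [[373.1, 0.0, 253.1], [0.0, 373.1, 187.0], [0.0, 0.0, 1.0]] [[-0.692, 0.43, -0.58, 1097.206], [0.722, 0.391, -0.571, 596.205], [-0.018, -0.814, -0.581, 714.921], [0.0, 0.0, 0.0, 1.0]]
top [[479.1, 0.0, 257.3], [0.0, 479.1, 189.1], [0.0, 0.0, 1.0]] [[-0.027, -0.995, 0.097, 422.159], [-1.0, 0.028, 0.006, 7.83], [-0.009, -0.097, -0.995, 1422.032], [0.0, 0.0, 0.0, 1.0]]
{'t': 0.1, 'joint_positions': array([-1.27769414e+00,  9.17829796e-02,  1.23177768e+00,  1.18305263e-05,
        1.81983046e+00, -5.67218341e-02]), 'joint_velocities': array([ 1.07989449e-03, -1.03176000e-03, -2.55815401e-03,  3.17883991e-03,
       -1.88277925e-05,  6.98411006e-04]), 'tau': array([ 3.43829859e-03, -4.60217679e+01, -4.19220006e+01, -2.20392639e-05,
        1.06231158e-02,  2.20566051e-05]), 'tcp_pos': array([ 205.55211827, -563.40819224,  230.25741631]), 'tool_rot': array([ 9.84741204e-01,  1.74022851e-01, -1.00339276e-04, -8.93636819e-04]), 'contact_force': array([-0.11653118,  0.44517435,  0.05651981]), 'ft_torque': array([-0.0236772 ,  0.00607253,  0.00697543]), 'finger_force': 0.0, 'finger_gap': 1.0023406759487978}
```

View pics/scene0.png

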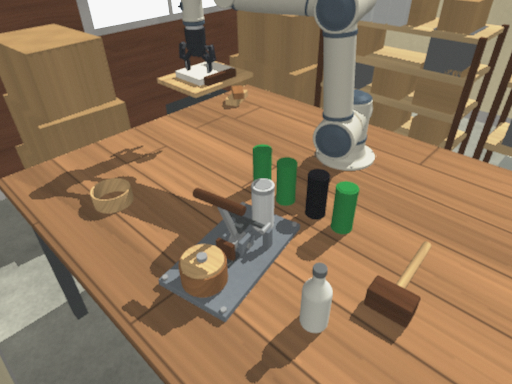

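View pics/top0.png

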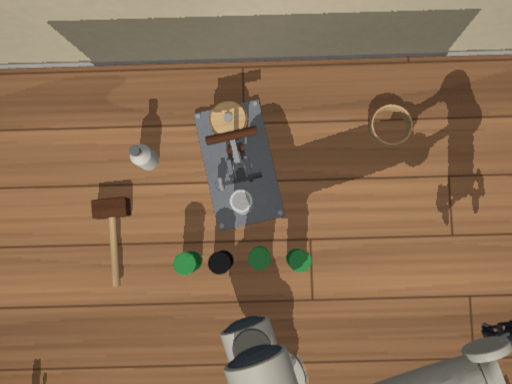

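The silver tin stands on the plate at top (241,202), scene (263,200). Lookalikes, all standing on the bench, are green at top (186,263), (260,258) and (300,260), and black at (220,262). I choose the silver one on the press plate and check it in a close crop.

Run:
```python
import cv2
im=cv2.imread("pics/top0.png")[90:240,180:300]
im2=cv2.imread("pics/scene0.png")[165:315,160:310]
a=cv2.resize(im,None,fx=3.2,fy=4*.8,interpolation=cv2.INTER_CUBIC);b=cv2.resize(im2,(400,480),interpolation=cv2.INTER_CUBIC)
b=cv2.resize(im2,None,fx=2.72,fy=3.2,interpolation=cv2.INTER_CUBIC)
cv2.imwrite("pics/crop0.png",cv2.hconcat([a,b]))
```

```text
(no output)
```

View pics/crop0.png

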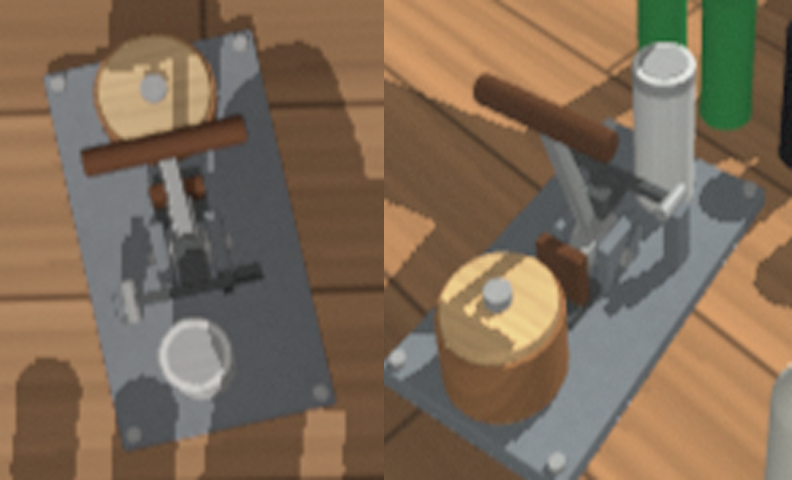

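The crop confirms it: a silver tin with its top at crop (195,357), standing on the plate. Plate corners in the crop are (45,75), (250,30), (333,402) and (122,450). The catch bar runs from the hinge post (128,300) to the tab (255,272).

```bash
cat > h.py <<'E'
from plant import ctrl
import cv2, numpy as np
from scipy.optimize import least_squares
from scipy.spatial.transform import Rotation as R
def ray(n,uv,z):
    c=ctrl.get_calibration(n);K=np.array(c["K"]);T=np.array(c["pose"])
    d=T[:3,:3]@np.linalg.solve(K,[*uv,1]);o=T[:3,3];return o+d*(z-o[2])/d[2]
def pw(p,P): 
    x,y,a=p;c,s=np.cos(a),np.sin(a);P=np.atleast_2d(P);return np.c_[x+c*P[:,0]-s*P[:,1],y+s*P[:,0]+c*P[:,1],P[:,2]]
def tool(p,s=None):  # world point -> shift in tool axes
    s=s or ctrl.observe(); return R.from_quat(s["tool_rot"]).inv().apply(np.array(p)-s["tcp_pos"])
E
python3 - <<'E'
from h import *
cr=lambda u,v:(180+(u+.5)/3.2-.5,90+(v+.5)/3.2-.5)
W=[ray("top",cr(*q),20) for q in[(45,75),(250,30),(333,402),(122,450)]]+[ray("top",cr(154,88),115),ray("top",cr(164,147),209)]
L=np.array([[225,100,0],[225,-100,0],[-135,-100,0],[-135,100,0],[168,0,0],[30+180*np.sin(.35),0,0]])
f=lambda p:(pw(p,L)-np.array(W))[:,:2].ravel()
r=least_squares(f,[500,50,.2]);print(r.x,np.round(r.fun.reshape(-1,2),1).tolist())
sc=lambda u,v:(160+(u+.5)/2.72-.5-384/2.72,165+(v+.5)/3.2-.5)
print("tin top",ray("top",cr(196,357),160),ray("scene",sc(665,63),160))
for n,q in dict(b1=(186,263),g=(260,258),g2=(300,260),bk=(220,262)).items(): print(n,ray("top",q,140))
print("mallet",ray("top",(111,208),50),ray("top",(116,285),28),"glue",ray("top",(136,152),170),"hoop",ray("top",(391,125),25))
np.save("p.npy",r.x)
E
```

```text
[5.90357675e+02 6.25742462e+01 1.87427936e-01] [[0.9, 2.2], [0.8, -1.7], [-3.0, -2.3], [-1.8, 0.5], [2.9, 1.1], [0.3, 0.1]]
tin top [513.84901804  59.87367535 160.        ] [516.8627855   61.66928291 160.        ]
b1 [355.10575137 210.18142059 140.        ]
g [363.06380677  13.61528205 140.        ]
g2 [355.02240764 -92.14357843 140.        ]
bk [355.35713144 119.916043   140.        ]
mallet [512.55100064 438.21750522  50.        ] [291.93251985 430.09261124  28.        ] glue [651.51174326 334.54415137 170.        ] hoop [ 737.59215153 -384.27110931   25.        ]
```

Run:
```python
from h import *
p=np.load("p.npy");print(tool([515.5,61,250]), pw(p,[[-10,-45,103],[30+180*np.sin(.35),-35,209],[-105,-35,159]]))
```

```text
[ 505.18383916 -480.39362083  -18.82305087] [[588.91776937  16.49901783 103.        ]
 [686.99457321  45.27792577 209.        ]
 [493.71820378   8.62229826 159.        ]]
```

{"api": "move_arm", "payload": {"plan": [0.505,-0.48,-0.019,0,0,0.505,-0.48,-0.019,0,0,0.505,-0.48,-0.019,0,0,0.505,-0.48,-0.019,0,0,0.505,-0.48,-0.019,0,0]}}

```text
t: 0.6
tcp_pos: [317.1, -337.9, 237.6]
tool_rot: [0.985, 0.174, -0.0, -0.0]
contact_force: [1.3, -0.1, -0.1]
finger_gap: 1.001
finger_force: 0.0
```

Run:
```python
from h import *
print(ctrl.observe()["tcp_pos"],tool([515.5,61,250]))
```

```text
[ 317.11876097 -337.9391665   237.62189262] [ 322.92989918 -306.96598544  -12.20475772]
```

{"api": "move_arm", "payload": {"plan": [0.323,-0.307,-0.012,9.3,0,0.323,-0.307,-0.012,9.3,0,0.323,-0.307,-0.012,9.3,0,0.323,-0.307,-0.012,9.3,0,0.323,-0.307,-0.012,9.3,0]}}

```text
t: 1.1
tcp_pos: [425.6, -119.7, 244.5]
tool_rot: [0.996, 0.094, 0.0, 0.0]
contact_force: [1.4, -0.7, -0.5]
finger_gap: 0.997
finger_force: 0.0
```

Run:
```python
from h import *
s=ctrl.observe()
print(s["tcp_pos"],tool([515.5,61,250]),R.from_quat(s["tool_rot"]).as_matrix()[:,0],s["joint_positions"])
```

```text
[ 425.63265816 -119.70017669  244.50619789] [ 121.94111034 -160.80717296   -5.50396045] [9.82513338e-01 1.86192206e-01 5.16446975e-05] [-3.51074420e-01 -3.30677843e-01  1.59592812e+00 -6.43575771e-05
  1.87624557e+00  1.03241740e+00]
```

{"api": "move_arm", "payload": {"plan": [0.12,-0.157,-0.005,0,0,0.12,-0.157,-0.005,0,0,0.12,-0.157,-0.005,0,0,0.12,-0.157,-0.005,0,0,0.12,-0.157,-0.005,0,0]}}

```text
t: 1.6
tcp_pos: [514.9, 59.8, 248.0]
tool_rot: [0.995, 0.097, -0.001, -0.001]
contact_force: [-0.4, 0.1, -0.7]
finger_gap: 0.997
finger_force: 0.0
```

Run:
```python
from h import *
s=ctrl.observe()
print(s["tcp_pos"],tool([515.5,61,250]))
c=ctrl.get_calibration("wrist");print(np.round(c["K"],1).tolist(),np.round(c["pose"],3).tolist())
im=ctrl.snapshot("wrist");cv2.imwrite("pics/w1.png",im[:,:,::-1])
```

```text
[514.88532635  59.83563074 248.00880311] [ 0.8237038  -1.02844837 -1.99054026]
[[297.3, 0.0, 257.5], [0.0, 297.3, 193.6], [0.0, 0.0, 1.0]] [[0.193, -0.933, -0.302, 592.906], [-0.981, -0.184, -0.058, 74.544], [-0.001, 0.308, -0.951, 389.865], [0.0, 0.0, 0.0, 1.0]]
```

View pics/w1.png

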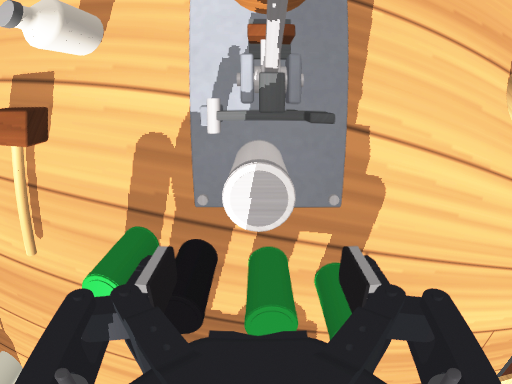

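The wrist view shows the tin's top rim centred at (258.5,194), the catch tab at (321,118), and the hinge post at (213,115).

```bash
cat >> h.py <<'E'
def wray(uv,z,T=None):
    c=ctrl.get_calibration("wrist");K=np.array(c["K"]);T=np.array(c["pose"])
    a=(np.array(uv)-K[:2,2])/K[0,0];t=np.linalg.norm(a)
    d=T[:3,:3]@np.r_[a/t*np.sin(t),np.cos(t)];o=T[:3,3];return o+d*(z-o[2])/d[2]
E
python3 - <<'E'
from h import *
p=np.load("p.npy")
print("tin",wray((258.5,194),160),[wray(q,160) for q in((222,193),(295,193),(258,157),(258,230))])
print("tab",wray((321,118),120),pw(p,[[-10,-45,103]]))
E
```

```text
tin [518.81826165  56.9992882  160.        ] [array([513.97426267,  86.43473613, 160.        ]), array([525.35145552,  27.86476164, 160.        ]), array([548.77388281,  63.25211996, 160.        ]), array([487.08100459,  51.22452394, 160.        ])]
tab [588.61456755  12.26886092 120.        ] [[588.91776937  16.49901783 103.        ]]
```

{"api": "move_arm", "payload": {"plan": [0.002,0.002,0.04,0,0,0.002,0.002,0.08,0,0,0.002,0.002,0.115,0,0,0.002,0.002,0.135,0,0,0.002,0.002,0.135,0,0]}}

```text
t: 2.15
tcp_pos: [513.8, 52.0, 110.5]
tool_rot: [0.996, 0.093, -0.004, 0.0]
contact_force: [-0.2, 0.5, 0.7]
finger_gap: 1.001
finger_force: 0.0
```

{"api": "move_arm", "payload": {"plan": [0,0,0,0,0.5,0,0,0,0,0.5,0,0,0,0,0.5,0,0,0,0,0.5,0,0,0,0,0.5], "grip_force": 40}}

```text
t: 2.65
tcp_pos: [517.4, 53.4, 117.2]
tool_rot: [0.996, 0.094, 0.002, 0.0]
contact_force: [0.2, 1.6, 7.9]
finger_gap: 0.699
finger_force: 43.1
```

{"api": "move_arm", "payload": {"plan": [0,0,-0.02,0,0.5,0,0,-0.05,0,0.5,-0.01,0.02,-0.07,0,0.5,-0.02,0.06,-0.07,0,0.5,-0.03,0.1,-0.07,0,0.5]}}

```text
t: 3.15
tcp_pos: [505.6, -51.4, 185.5]
tool_rot: [0.996, 0.095, 0.001, 0.0]
contact_force: [0.2, 0.2, -3.4]
finger_gap: 0.703
finger_force: 44.6
```

{"api": "move_arm", "payload": {"plan": [-0.01,0.04,0,0,0.5,-0.02,0.075,0,0,0.5,-0.03,0.1,0,0,0.5,-0.03,0.1,0,0,0.5,-0.03,0.1,0,0,0.5]}}

```text
t: 3.65
tcp_pos: [494.3, -154.8, 184.2]
tool_rot: [0.996, 0.093, -0.0, -0.0]
contact_force: [0.0, -0.3, -3.0]
finger_gap: 0.7
finger_force: 44.7
```

{"api": "move_arm", "payload": {"plan": [0,0,0.03,0,0.5,0,0,0.06,0,0.5,0,0,0.078,0,0.5,0,0,0.082,0,0.5,0,0,0.082,0,0.5]}}

```text
t: 4.15
tcp_pos: [494.5, -153.4, 102.2]
tool_rot: [0.996, 0.094, -0.001, -0.0]
contact_force: [0.0, 0.3, -2.6]
finger_gap: 0.7
finger_force: 44.7
```

{"api": "move_arm", "payload": {"plan": [0,0,0.002,0,0.5,0,0,0.004,0,0.5,0,0,0.004,0,0.5]}}

```text
t: 4.45
tcp_pos: [495.0, -154.4, 99.5]
tool_rot: [0.996, 0.094, 0.001, 0.0]
contact_force: [-0.1, 1.0, -3.3]
finger_gap: 0.698
finger_force: 44.7
```

{"api": "move_arm", "payload": {"plan": [0,0,0.001,0,0.5,0,0,0.002,0,0.5,0,0,0.003,0,0.5,0,0,0.003,0,0.5]}}

```text
t: 4.85
tcp_pos: [495.3, -154.4, 97.3]
tool_rot: [0.996, 0.094, 0.001, 0.0]
contact_force: [-0.7, 2.0, 4.9]
finger_gap: 0.705
finger_force: 45.3
```

{"api": "move_arm", "payload": {"plan": [0,0,0,0,0.2,0,0,0,0,0,0,0,0,0,0,0,0,0,0,0]}}

```text
t: 5.25
tcp_pos: [494.5, -154.5, 95.5]
tool_rot: [0.996, 0.094, -0.0, 0.0]
contact_force: [-0.5, -0.1, -0.0]
finger_gap: 0.999
finger_force: 0.0
```

{"api": "move_arm", "payload": {"plan": [0,0,-0.02,0,0,0,0,-0.06,0,0,0,0,-0.1,0,0,0,0,-0.13,0,0,0,0,-0.13,0,0]}}

```text
t: 5.75
tcp_pos: [496.2, -155.0, 231.5]
tool_rot: [0.996, 0.094, 0.004, 0.002]
contact_force: [-0.8, 0.5, 0.4]
finger_gap: 1.001
finger_force: 0.0
```

Run:
```python
from h import *
s=ctrl.observe();p=np.load("p.npy")
print(s["t"],s["tcp_pos"],s["joint_positions"],tool(pw(p,[[-10,-45,240]])[0]))
im=ctrl.snapshot("wrist");cv2.imwrite("pics/w2.png",im[:,:,::-1])
```

```text
5.75 [ 496.19665643 -154.99599595  231.53368815] [-3.68162373e-01 -1.33032451e-01  1.45130902e+00 -8.41061854e-05
  1.81405815e+00  1.01514144e+00] [ 123.1243909  -151.16781225   -8.25226504]
```

View pics/w2.png

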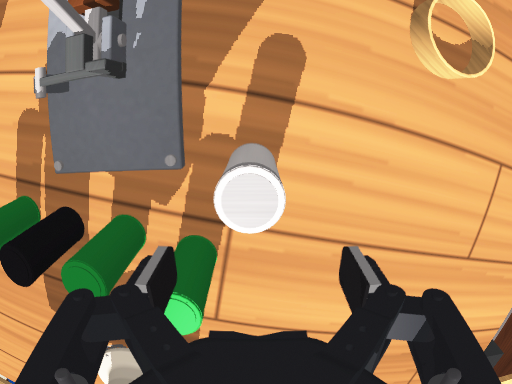

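The tin stands upright on the bench at (250,198), clear of the press. The catch is next: move over the tab while spinning -90°.

{"api": "move_arm", "payload": {"plan": [0.123,-0.15,-0.015,-8.5,0.2,0.123,-0.15,-0.015,-17,0.4,0.123,-0.15,-0.015,-25.5,0.4,0.123,-0.15,-0.015,-34,0.4,0.123,-0.15,-0.015,-42.5,0.4]}}

```text
t: 6.3
tcp_pos: [588.5, 20.8, 237.7]
tool_rot: [0.891, 0.453, -0.001, -0.002]
contact_force: [-0.9, -0.6, 0.2]
finger_gap: 0.607
finger_force: 0.0
```

{"api": "move_arm", "payload": {"plan": [0,0,0,-8.5,0.4,0,0,0,-17,0.4,0,0,0,-25.5,0.4,0,0,0,-34,0.4,0,0,0,-42.5,0.4]}}

```text
t: 6.8
tcp_pos: [587.0, 15.9, 238.2]
tool_rot: [0.669, 0.744, -0.001, -0.001]
contact_force: [0.0, 0.6, -0.8]
finger_gap: 0.6
finger_force: 0.0
```

{"api": "move_arm", "payload": {"plan": [0,0,0,-5,0.4,0,0,0,-5,0.4]}}

```text
t: 7.0
tcp_pos: [587.1, 15.9, 238.5]
tool_rot: [0.638, 0.77, -0.001, -0.001]
contact_force: [-0.0, -0.3, 0.7]
finger_gap: 0.599
finger_force: 0.0
```

Run:
```python
from h import *
s=ctrl.observe();p=np.load("p.npy")
M=R.from_quat(s["tool_rot"]).as_matrix()
print(s["t"],s["tcp_pos"],s["finger_gap"],"yaw of tool x",np.degrees(np.arctan2(M[1,0],M[0,0])),"want",np.degrees(p[2])+90,tool([588.9,15,93]))
im=ctrl.snapshot("wrist");cv2.imwrite("pics/w3.png",im[:,:,::-1])
```

```text
7.0 [587.05731909  15.93067034 238.48881252] 0.5986978713462421 yaw of tool x 100.77675409669372 want 100.73882966864895 [ -1.35353978   2.08091082 145.48228046]
```

View pics/w3.png

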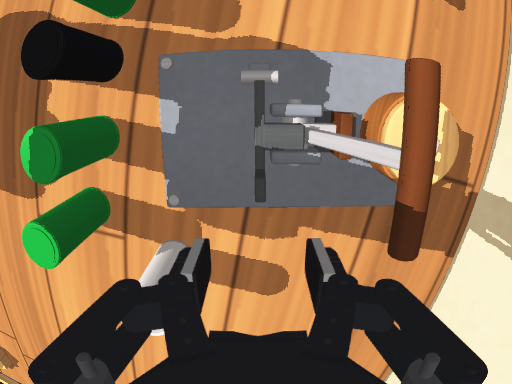

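The wrist view shows the catch bar along column 260, with its free end and tab between rows 172 and 202.

Run:
```python
from h import *
p=np.load("p.npy")
print(wray((260,202),122),wray((260,202),84),wray((260,172),122),pw(p,[[-10,-57,122],[-10,-33,122]]))
```

```text
[592.19616073   3.1380955  122.        ] [594.88175018 -10.01978464  84.        ] [586.88443148  31.09901812 122.        ] [[591.15375931   4.70917691 122.        ]
 [586.68177943  28.28885875 122.        ]]
```

{"api": "move_arm", "payload": {"plan": [0,0.002,0.045,0,0.4,0,0.002,0.085,0,0.4,0,0.002,0.12,0,0.4,0,0.002,0.143,0,0.4,0,0.002,0.143,0,0.4]}}

```text
t: 7.55
tcp_pos: [586.5, 16.4, 91.9]
tool_rot: [0.639, 0.769, -0.003, -0.004]
contact_force: [-0.0, -0.0, -0.2]
finger_gap: 0.599
finger_force: 0.0
```

{"api": "move_arm", "payload": {"plan": [0,0,0,0,0.7,0,0,0,0,0.95,0,0,0,0,0.95,0,0,0,0,0.95,0,0,0,0,0.95], "grip_force": 25}}

```text
t: 8.05
tcp_pos: [588.9, 15.9, 100.1]
tool_rot: [0.638, 0.77, -0.0, 0.0]
contact_force: [-7.9, -0.8, 5.0]
finger_gap: 0.112
finger_force: 27.7
```

Run:
```python
from h import *
s=ctrl.observe();p=np.load("p.npy");print(s["tcp_pos"],s["finger_gap"],s["finger_force"],s["contact_force"])
g=s["tcp_pos"]+[0,0,19];q=g[:2]-p[:2];c,w=np.cos(p[2]),np.sin(p[2]);lx,ly=c*q[0]+w*q[1],-w*q[0]+c*q[1]
r=np.array([60-ly,g[2]-81]);Rr=np.hypot(*r);f=np.arctan2(r[1],r[0]);print(lx,ly,g[2],Rr,f)
for t in np.arange(.2,2.3,.2): print(round(t,1),"left(tool x) %.3f up(-z) %.3f"%((r[0]-Rr*np.cos(f+t))/1e3,-(Rr*np.sin(f+t)-r[1])/1e3))
```

```text
[588.89436301  15.8918045  100.08602836] 0.11243500054372216 27.660426199436188 [-7.88254369 -0.82528193  5.00095495]
-10.136140018206518 -45.59221768276951 119.08602836211428 112.2508886003365 0.34616604194956324
0.2 left(tool x) 0.010 up(-z) -0.020
0.4 left(tool x) 0.023 up(-z) -0.038
0.6 left(tool x) 0.040 up(-z) -0.053
0.8 left(tool x) 0.059 up(-z) -0.064
1.0 left(tool x) 0.081 up(-z) -0.071
1.2 left(tool x) 0.103 up(-z) -0.074
1.4 left(tool x) 0.125 up(-z) -0.072
1.6 left(tool x) 0.147 up(-z) -0.066
1.8 left(tool x) 0.167 up(-z) -0.056
2.0 left(tool x) 0.184 up(-z) -0.042
2.2 left(tool x) 0.199 up(-z) -0.025
```

{"api": "move_arm", "payload": {"plan": [0.005,0,-0.01,0,0.95,0.01,0,-0.02,0,0.95,0.016,0,-0.03,0,0.95,0.023,0,-0.038,0,0.95,0.031,0,-0.046,0,0.95], "grip_force": 35}}

```text
t: 8.55
tcp_pos: [583.0, 46.3, 144.6]
tool_rot: [0.638, 0.77, -0.001, -0.0]
contact_force: [-4.3, -2.6, -3.6]
finger_gap: 0.104
finger_force: 34.4
```

{"api": "move_arm", "payload": {"plan": [0.018,0,-0.013,0,0.95,0.039,0,-0.022,0,0.95,0.061,0,-0.027,0,0.95,0.083,0,-0.027,0,0.95,0.105,0,-0.023,0,0.95]}}

```text
t: 9.05
tcp_pos: [562.7, 150.2, 169.0]
tool_rot: [0.638, 0.77, -0.001, -0.0]
contact_force: [-7.9, -5.3, -1.2]
finger_gap: 0.111
finger_force: 35.9
```

{"api": "move_arm", "payload": {"plan": [0.021,0,0.008,0,0.95,0.04,0,0.02,0,0.95,0.056,0,0.035,0,0.95,0.056,0,0.035,0,0.95]}}

```text
t: 9.45
tcp_pos: [551.3, 208.0, 131.1]
tool_rot: [0.637, 0.771, -0.001, -0.002]
contact_force: [-9.2, -1.3, 2.6]
finger_gap: 0.109
finger_force: 40.2
```

{"api": "move_arm", "payload": {"plan": [0,0,0,0,0.7,0,0,0,0,0.4,0,0,0,0,0.4,0,0,-0.04,0,0.4,0,0,-0.08,0,0.4]}}

```text
t: 9.95
tcp_pos: [553.2, 204.6, 211.5]
tool_rot: [0.638, 0.77, -0.001, -0.001]
contact_force: [1.7, 0.1, 1.0]
finger_gap: 0.608
finger_force: 0.0
```

Run:
```python
from h import *
s=ctrl.observe();p=np.load("p.npy")
print(s["t"],s["tcp_pos"],s["finger_gap"],s["joint_positions"])
a=ctrl.snapshot("wrist");b=ctrl.snapshot("scene")[130:320,140:390]
b=cv2.resize(b,None,fx=2,fy=2,interpolation=cv2.INTER_CUBIC)
a=cv2.resize(a,(300,225));b=cv2.copyMakeBorder(b,0,0,0,0,0);a=cv2.copyMakeBorder(a,0,b.shape[0]-225,0,0,cv2.BORDER_CONSTANT)
cv2.imwrite("pics/c4.png",cv2.hconcat([a,b])[:,:,::-1])
```

```text
9.95 [553.22607693 204.58923716 211.46031827] 0.6082498888378688 [2.96393685e-01 6.27573442e-02 1.29549838e+00 2.58089338e-04
 1.78592869e+00 1.09580960e-01]
```

View pics/c4.png

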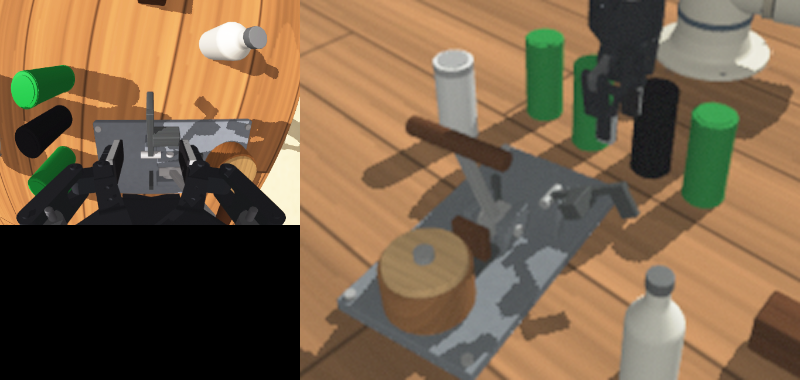

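The catch hangs open on the left, with its bar at about (620,195) in the composite. The lever is at rest and the tin is standing. Next I move over the right half of the crossbar.

{"api": "move_arm", "payload": {"plan": [0,0,-0.04,0,0.4,-0.03,0.01,-0.055,0,0.4,-0.07,0.035,-0.055,0,0.4,-0.11,0.06,-0.055,0,0.3,-0.15,0.085,-0.055,0,0.3]}}

```text
t: 10.55
tcp_pos: [666.5, 72.0, 267.5]
tool_rot: [0.638, 0.77, 0.001, 0.001]
contact_force: [0.9, 0.3, 1.5]
finger_gap: 0.7
finger_force: 0.0
```

{"api": "move_arm", "payload": {"plan": [-0.031,0.017,0,0,0.3,-0.031,0.017,0,0,0.3,-0.031,0.017,0,0,0.3]}}

```text
t: 10.85
tcp_pos: [688.0, 45.3, 265.9]
tool_rot: [0.639, 0.77, -0.0, -0.0]
contact_force: [-0.9, 1.2, 0.1]
finger_gap: 0.698
finger_force: 0.0
```

Run:
```python
from h import *
s=ctrl.observe();p=np.load("p.npy")
print(s["t"],s["tcp_pos"],s["finger_gap"],tool(pw(p,[[91.7,-37,180]])[0]))
cv2.imwrite("pics/w5.png",ctrl.snapshot("wrist")[:,:,::-1])
```

```text
10.85 [688.01152856  45.27918779 265.9351727 ] 0.6981440757391705 [-1.87232361 -0.96020855 85.93457485]
```

View pics/w5.png

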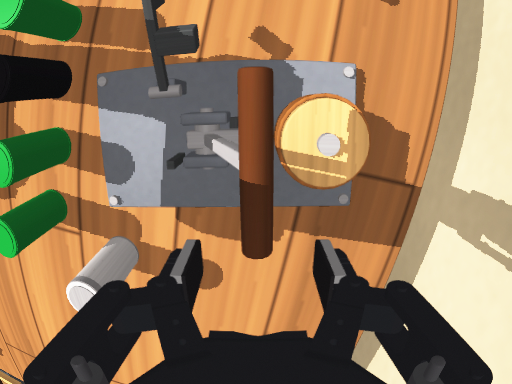

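The crossbar is centred between the fingers (column 257, rows 67-258), and the catch is open at (165,50). Descend and cage the bar.

{"api": "move_arm", "payload": {"plan": [-0.001,0,0.035,0,0.3,-0.001,0,0.065,0,0.3,-0.001,0,0.085,0,0.3,-0.001,0,0.085,0,0.4,-0.001,0,0.085,0,0.55]}}

```text
t: 11.4
tcp_pos: [687.4, 46.3, 182.9]
tool_rot: [0.637, 0.771, 0.0, 0.0]
contact_force: [0.3, 0.4, -0.7]
finger_gap: 0.457
finger_force: 0.0
```

{"api": "move_arm", "payload": {"plan": [0,0,0,0,0.62,0,0,0,0,0.62,0,0,0,0,0.62], "grip_force": 20}}

```text
t: 11.7
tcp_pos: [688.3, 45.3, 183.3]
tool_rot: [0.638, 0.77, 0.001, 0.001]
contact_force: [1.0, 0.7, -0.2]
finger_gap: 0.385
finger_force: 0.0
```

Run:
```python
from h import *
s=ctrl.observe();p=np.load("p.npy")
print(s["t"],s["tcp_pos"],s["finger_gap"],s["contact_force"])
for t in np.arange(.1,1.25,.1): print(round(t,1),"ty %.3f tz %.3f"%((180*np.sin(.35-t)-61.7)/1e3,(169.1-180*np.cos(.35-t))/1e3))
```

```text
11.7 [688.28391546  45.26579379 183.31077341] 0.3852530576560026 [ 0.96600019  0.68274415 -0.1780904 ]
0.1 ty -0.017 tz -0.005
0.2 ty -0.035 tz -0.009
0.3 ty -0.053 tz -0.011
0.4 ty -0.071 tz -0.011
0.5 ty -0.089 tz -0.009
0.6 ty -0.106 tz -0.005
0.7 ty -0.123 tz 0.000
0.8 ty -0.140 tz 0.007
0.9 ty -0.156 tz 0.016
1.0 ty -0.171 tz 0.026
1.1 ty -0.184 tz 0.037
1.2 ty -0.197 tz 0.050
```

{"api": "move_arm", "payload": {"plan": [0,-0.017,-0.005,0,0.62,0,-0.035,-0.009,0,0.62,0,-0.053,-0.011,0,0.62,0,-0.071,-0.011,0,0.62,0,-0.089,-0.009,0,0.62]}}

```text
t: 12.2
tcp_pos: [601.4, 28.6, 193.2]
tool_rot: [0.638, 0.77, 0.002, 0.002]
contact_force: [3.6, 0.7, 3.0]
finger_gap: 0.379
finger_force: 2.1
```

{"api": "move_arm", "payload": {"plan": [0,-0.017,0.004,0,0.62,0,-0.034,0.009,0,0.62,0,-0.051,0.016,0,0.62,0,-0.067,0.025,0,0.62,0,-0.082,0.035,0,0.62]}}

```text
t: 12.7
tcp_pos: [521.1, 13.2, 157.9]
tool_rot: [0.638, 0.77, 0.002, 0.003]
contact_force: [4.7, 0.2, 2.6]
finger_gap: 0.382
finger_force: 2.4
```

{"api": "move_arm", "payload": {"plan": [0,-0.013,0.011,0,0.62,0,-0.026,0.024,0,0.62,0,-0.03,0.024,0,0.62,0,-0.03,0.024,0,0.62]}}

```text
t: 13.1
tcp_pos: [492.7, 7.9, 131.3]
tool_rot: [0.638, 0.77, 0.003, 0.002]
contact_force: [16.3, 2.2, -10.1]
finger_gap: 0.381
finger_force: 8.3
```

{"api": "move_arm", "payload": {"plan": [0,0,0,0,0.75,0,0,0,0,0.8,0,0,0,0,0.8,0,0,0,0,0.8,0,0,0,0,0.8], "grip_force": 25}}

```text
t: 13.6
tcp_pos: [494.5, 8.4, 131.1]
tool_rot: [0.638, 0.77, 0.004, 0.003]
contact_force: [23.0, 2.7, -14.5]
finger_gap: 0.272
finger_force: 26.9
```

Run:
```python
from h import *
a=ctrl.snapshot("wrist");a=cv2.resize(a,(360,270))
b=cv2.resize(ctrl.snapshot("scene")[130:320,140:390],(440,334),interpolation=cv2.INTER_CUBIC)
a=cv2.copyMakeBorder(a,0,64,0,0,cv2.BORDER_CONSTANT);cv2.imwrite("pics/c6.png",cv2.hconcat([a,b])[:,:,::-1])
s=ctrl.observe();p=np.load("p.npy");c,w=np.cos(p[2]),np.sin(p[2]);q=s["tcp_pos"][:2]-p[:2]
lx=c*q[0]+w*q[1];print(s["t"],s["tcp_pos"],s["finger_gap"],s["finger_force"],s["contact_force"],"lx",lx,"theta if centred",.35-np.arcsin((lx-30)/180))
```

```text
13.7 [494.55696661   8.39488159 131.1522965 ] 0.26490306677458053 26.85877561569214 [ 22.9942001    2.80030768 -13.71478286] lx -104.21830175683102 theta if centred 1.1915206440029973
```

View pics/c6.png

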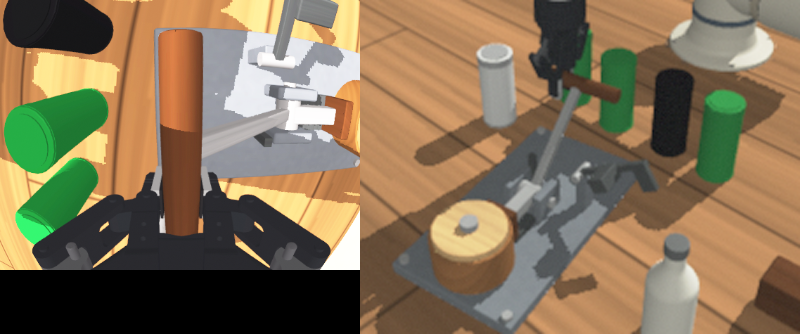

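The bar (wrist column 180) is gripped with the lever home at about 1.19 rad. The catch is open at (640,175), and the tin stands on the bench at (497,85). Everything is in place to hand in.

```bash
python3 -c "
from plant import ctrl
print(ctrl.sign_off())"
```

```text
the job is handed in; nothing more can be done
None
```

I handed the job in with the silver tin standing upright on the bench to the right of the press, the catch flipped open, and the lever gripped and held home at about 1.19 of 1.2 rad. The hoop, bottle and mallet were never touched; the system returned no verdict.

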